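Pin the door rail and hold the brass pull level above it

ROBOT

A 6-joint arm with a two-finger parallel gripper is mounted at the origin on the work surface. World frame = base frame: x ahead of the robot, y to its left, z up, the work surface at z = 0. Lengths are in m, angles in rad, forces in N, time in s.
With the tool pointing down it reaches from about 0.3 to 0.775 m from the base axis. Payload 14.6 kg.
Tool frame: the origin (TCP) lies at the very end of the fingers, on their centre line; the grasp point (between the pads) lies 19 mm behind it; z points along the fingers, y is the line along which they close (so a half turn about z gives the same grasp; the last joint's range is limited). The gripper opens to 94 mm and grips with 3 to 60 N. Pads are 16 mm wide; open, the fingers measure 119 mm over their backs; the gripper's body (75 mm by 177 mm) begins 78 mm behind the grasp point.
Start: joints at [1.195, 0.3, 1.521, -0, 1.321, -0.067], TCP at [0.167, 0.524, 0.205] pointing down, gripper open.
Joint ranges: [-3.03, 3.03], [-0.79, 2.21], [0.23, 2.52], [-1.04, 4.18], [0, 3.07], [-2.55, 2.55]. Speed limits (rad/s): [2.22, 2.22, 2.57, 3.14, 3.14, 3.14].

INTERFACE

Orientations are given as [roll, pitch, yaw] about the fixed x, y, z axes, in that order (R = Rz(yaw) Ry(pitch) Rx(roll)).
In Python, from station import ctrl gives the robot as it stands.
- The arm moves only by the shell command python3 -m pendant 'ROWS' [OPENING] [FORCE]. ROWS is JSON, a list of rows, each a list of 2 entries, a list of its own where there are three numbers: the shift along the world's x, y, z in cm, then the turn about the world's z in rad. A call has 1 to 20 rows; each row shifts and turns the commanded pose from where the row before left it; what a row does not reach is not made up. A row lasts 1/12 s, in which the tool goes at most 41.7 mm and 7.16 degrees, less where a joint would pass 70% of its speed; a pose out of reach is approached as far as the arm can. A call is refused whole if a number of a shift passes 4.17 or a number of a turn 0.125, either way. A call with a gripper value outside its range is refused whole. OPENING is the opening, from 0 (shut) to 1 (fully open), set as the call begins (- or left out, the last holds). The fingers move at their own pace and stop on an object; FORCE is the grip in N (left out, the last holds). Time passes only in rows, so rows that do not move let the fingers close. It gives the time, the measured TCP pose, the force, the opening and the grip force at its end, in the units of the state.
- ctrl.get_obs(): the state, without advancing time (a new reading comes with each control period).
- ctrl.camera(name): name is "scene" or "top" or "wrist"; returns a dict with "color" (480x640x3 uint8, red, green, blue), "intrinsics" (3x3 intrinsics, pixels), "camera_from_world" (4x4, takes a point from world to camera coordinates). Camera axes: x right, y down, z forward; pixel columns grow to the right and rows downward; lengths in m; the calibration is good to about 2 mm. A picture is of the moment at which its call begins. There is no depth.
- ctrl.hand_in(): hands the job in; it is judged then, once.
The state is a dict: "time_s": time; "qpos": joint angles; "joint_vel": joint speeds; "tau": joint torques, N m; "ee_pos": TCP position; "eef_rot": TCP orientation; "force": force on the tool from outside, world axes, zero at the start; "moment": the same for the moment, N m; "grip_width": finger opening in m; "grip_force": force on a finger pad.
Only numpy, scipy, OpenCV 4.12 (cv2) and the standard library are available. Lean on these libraries where they do the work, as an engineer would, in place of code of your own. Each camera call takes 0.05 s, during which the arm holds its last target. There are 200 camera calls.

TASK

Set the two missing steel pins in the oak door rail: from the pin stand, the longest pin goes fully down into the empty hole in the scribed circle and the shortest into the empty hole in the scribed rectangle; the middle-length pin stays in the stand. Then pick up the brass door pull at its balance point, and finish while still holding it there for me to brush resin underneath: level and still, two to three centimetres clear above the tops of the pins, its round boss squarely over the circle and its tail foot over the rectangle, touching nothing but the gripper. Leave everything else on the bench where it is.

Things in the scene. Friction and masses are not known exactly. Their poses are not given: they have to be found in the camera images.
- rail: the oak door rail, fixed flat on the bench between wooden dogs: 380 mm along its own y, 130 mm along its x, 44 mm thick, a 32 mm stub tenon at each end. Origin: centre of its underside, on the bench; z up. Two rows of fixing pins cross it, 160 mm apart along y, each row along x. In each row one steel pin (12 mm thick) is already bonded in and stands 18 mm proud, and one hole (15 mm wide, mouth chamfered 2 mm) is empty
- boss_row (a point): middle of the row at the rail's +y end, on its top face (44 mm above the bench): centre of the scribed double circle (64 mm across) where the pull's boss will sit. Bonded pin 18 mm from it towards the rail's +x, deep hole 18 mm towards -x. Same axes as the rail
- tail_row (a point): middle of the row at the rail's -y end, on its top face: centre of the scribed 48 x 24 mm rectangle where the pull's tail foot will sit. Bonded pin 14 mm from it towards the rail's -x, shallow hole 14 mm towards +x. Same axes as the rail
- deep_hole (a point): centre of the mouth of the deep empty hole (40 mm deep) inside the scribed circle
- shallow_hole (a point): centre of the mouth of the shallow empty hole (20 mm deep) inside the scribed rectangle
- pin_stand: drilled plywood block, fixed: 44 mm along its x, 120 mm along its y, 30 mm high, origin at the centre of its underside. Three holes 20 mm deep and 15 mm wide stand 40 mm apart along its y, with a loose steel pin upright in each
- pin_long: the longest steel pin, 12 mm thick, 58 mm long, 51 g. Origin: centre of its lower end; z along it, upwards. In the stand its top is 38 mm above the stand's top; seated in the deep hole, 18 mm above the rail
- pin_middle: the middle steel pin, 12 mm thick, 48 mm long (28 mm above the stand's top): belongs to another job and stays in the stand. Origin: centre of its lower end
- pin_short: the shortest steel pin, 12 mm thick, 38 mm long, 34 g. Origin: centre of its lower end. In the stand its top is 18 mm above the stand's top; seated in the shallow hole, 18 mm above the rail
- pull: the solid cast brass door pull, 0.6 to 0.9 kg, loose on the bench on its back. Origin: centre of the underside of its round boss (64 mm across, 12 mm thick, with a 26 mm neck up to the bar); its x runs along the bar to the tail foot 160 mm away, z up. The straight bar is 15 mm wide and 12 mm thick, its underside 36 mm and its top 48 mm above the underside of the pull. The thick boss makes it much heavier at that end
- pull_balance (a point): the pull's balance point, in the middle of the bar's section: 48 mm from the boss axis towards the tail (well short of half way), 42 mm above the underside. Same axes as the pull
- pull_tail (a point): centre of the underside of the pull's tail foot (24 mm along the pull's x, 48 mm across, 8 mm thick, on a 16 mm post), 160 mm from the boss axis
- tape: blue masking tape roll, 110 mm across, 24 mm high, lying flat; a bystander, to be left alone. Origin: middle of its underside
- glue: white glue bottle with an orange cap, 60 mm across, 170 mm tall; a bystander, to be left alone. Origin: middle of its underside
- wax: round wax tin, 74 mm across, 35 mm high; a bystander, to be left alone. Origin: middle of its underside
- knob: small round brass cabinet knob, 34 mm across, 32 mm high; a bystander, to be left alone. Origin: middle of its underside
- gauge: wooden marking gauge: a 200 mm stem through a 62 x 50 mm stock; a bystander, to be left alone. Origin: middle of its underside
- offcut: oak offcut, 70 x 100 x 44 mm; a bystander, to be left alone. Origin: middle of its underside
- screwdriver: screwdriver with a red handle, lying; a bystander, to be left alone. Origin: under it
Not all that is in view belongs to the job. Several things have the shape of the pull; the one meant has the colours described above.

How it is judged:
By the outcome, as a careful person would: the job done as asked, in the order asked, and still so for the second after the job is handed in, while the arm keeps its last pose, push and grip.
It also fails if it takes over 72 s, if anything falls off the work surface, if the arm or the gripper's body presses on something with over 40 N, if the wrist force passes 120 N, or if a joint passes its speed limit or range.

## Working session

There is one attempt and no reset: what is moved stays moved. The work goes in short steps, Python scripts to look and compute and a shell command to move; the robot and the scene stay as the last step left them, time stands still between calls to the robot, and variables do not carry over. Pictures are saved under pics/ and viewed, at most 10 in all, crops included, and the job is handed in when it is done.

```bash
mkdir -p pics; cat > h.py <<'E'
import numpy as np, cv2
from station import ctrl
def cam(n,save=None):
    c=ctrl.camera(n); img=cv2.cvtColor(np.array(c["color"]),cv2.COLOR_RGB2BGR)
    if save: cv2.imwrite(f"pics/{save}.png",img)
    return img,np.array(c["intrinsics"]),np.array(c["camera_from_world"])
def ray(K,T,uv,z):
    R,t=T[:3,:3],T[:3,3]; o=-R.T@t; d=R.T@np.linalg.inv(K)@np.array([uv[0],uv[1],1.])
    return o+d*(z-o[2])/d[2]
def proj(K,T,p):
    q=K@(T[:3,:3]@np.array(p,float)+T[:3,3]); return q[:2]/q[2]
E
python3 - <<'E'
from h import *
for n in("top","scene"):
    i,K,T=cam(n,n); np.savez(n,K=K,T=T); print(n,K[0,0],-T[:3,:3].T@T[:3,3])
print(ctrl.get_obs())
E
```

```text
top 512.4184512309841 [ 0.39314508 -0.00451509  1.51095614]
scene 458.6800942398583 [ 0.99352565 -0.70071656  0.76645238]
{'time_s': 0.1, 'qpos': array([ 1.19540947e+00,  3.00414297e-01,  1.52155002e+00,  3.11607317e-05,
        1.32069896e+00, -6.65911853e-02]), 'joint_vel': array([ 0.0006179 , -0.00354648, -0.00149086,  0.00047771,  0.00063471,
       -0.00113035]), 'tau': array([ 1.65845362e-03, -5.32644582e+01, -3.53285372e+01,  7.10114907e-02,
        2.33423850e-02, -5.10081816e-05]), 'ee_pos': array([0.16705044, 0.52375664, 0.20493063]), 'eef_rot': array([-3.14052641e+00, -1.01357483e-04,  2.83278920e+00]), 'force': array([-0.50281077,  0.67843407,  0.20962873]), 'moment': array([ 0.00232035,  0.00690334, -0.03089855]), 'grip_force': 0.0, 'grip_width': 0.09397029887348189}
```

View pics/top.png

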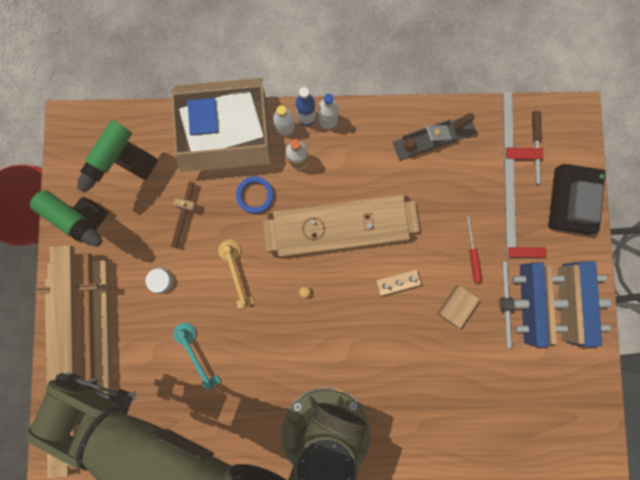

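View pics/scene.png

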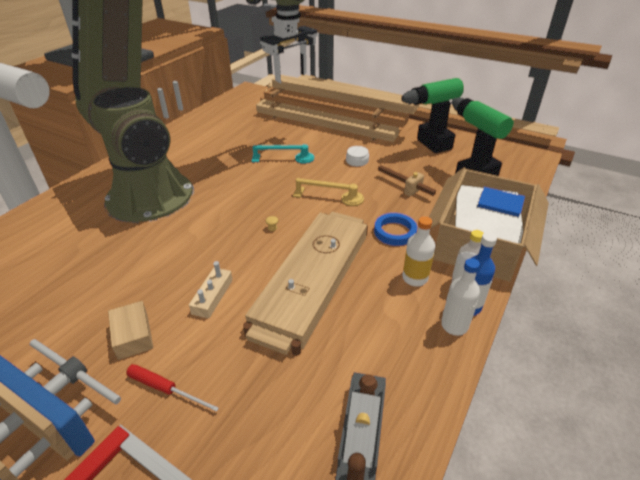

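The top view shows the pull's shape in brass at (230,250)–(242,302) and in teal at (184,332)–(212,380). The brass one fits the description. The scribed circle is near (313,229), the rectangle near (369,221) and the stand near (399,283). I'll confirm these in one crop.

```bash
python3 - <<'E'
from h import *
i=cv2.imread("pics/top.png"); cv2.imwrite("pics/crop1.png",cv2.resize(i[180:324,210:450],None,fx=3.333,fy=3.333,interpolation=cv2.INTER_CUBIC))
E
```

```text
(no output)
```

View pics/crop1.png

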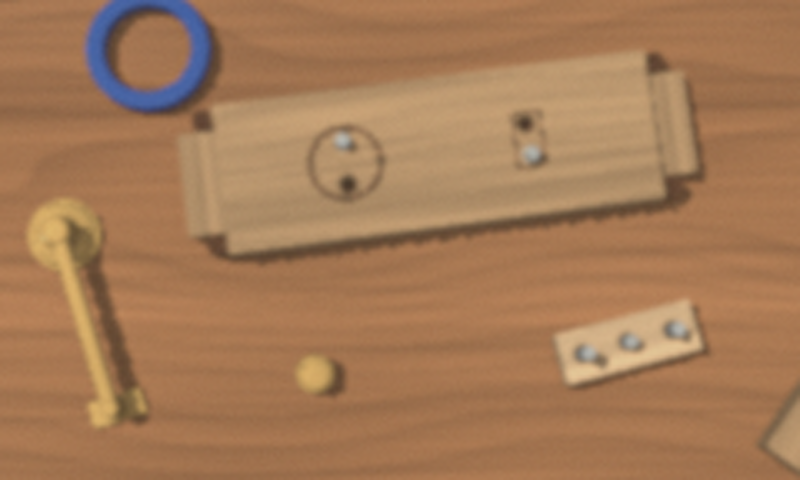

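The crop confirms the brass pull, with boss (65,233) and tail (115,410). The deep hole is at (348,184), the shallow hole at (525,122), and the stand pins at (588,353), (630,342) and (678,330).

```bash
python3 - <<'E'
from h import *
d=np.load("top.npz");K,T=d["K"],d["T"]
f=lambda c:(210+(c[0]+.5)/3.333-.5,180+(c[1]+.5)/3.333-.5)
for n,c,z in [("deep",(348,184),.044),("shal",(525,122),.044),("bpin1",(343,140),.062),("bpin2",(532,154),.062),("circ",(346,162),.044),
 ("pL",(588,353),.058),("pM",(630,342),.058),("pR",(678,330),.058),("boss",(65,234),.012),("bar0",(62,232),.048),("bar1",(112,405),.048),
 ("sA",(553,335),.03),("sB",(690,299),.03),("sC",(706,350),.03),("sD",(570,387),.03)]: print(n,ray(K,T,f(c),z)[:2].round(4))
i=cv2.imread("pics/scene.png"); cv2.imwrite("pics/crop2.png",cv2.resize(i[245:325,170:250],None,fx=7,fy=7,interpolation=cv2.INTER_CUBIC))
E
```

```text
deep [0.5654 0.0269]
shal [ 0.6172 -0.1274]
bpin1 [0.6014 0.0303]
bpin2 [ 0.5868 -0.1312]
circ [0.5847 0.0284]
pL [ 0.4168 -0.1746]
pM [ 0.4255 -0.2104]
pR [ 0.4351 -0.2513]
boss [0.5286 0.2779]
bar0 [0.5271 0.2737]
bar1 [0.3786 0.2302]
sA [ 0.4331 -0.1482]
sB [ 0.4625 -0.2673]
sC [ 0.4184 -0.2795]
sD [ 0.3883 -0.1616]
```

View pics/crop2.png

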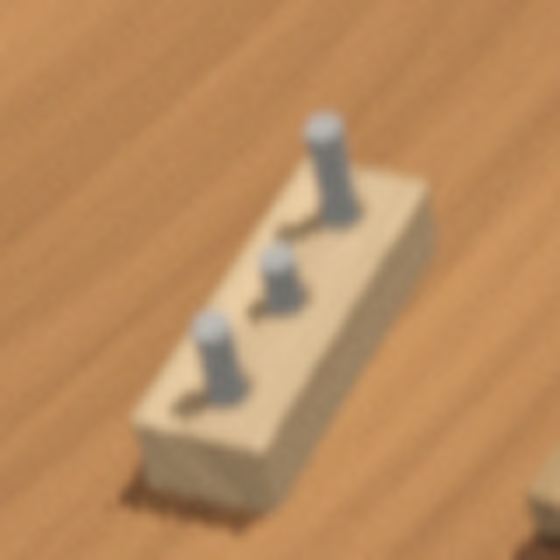

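The longest pin is at the stand's +y end, far end in scene crop (325,125), about (0.416,-0.175) in the world. The short pin is the centre one at (280,255), and the middle-length pin is nearest at (212,325). I'll move above the stand.

```bash
python3 -m pendant '[[[3,-2,0],-0.05],[[3,-2,0],-0.05],[[3,-2,0],-0.05],[[3,-2,0],-0.05],[[3,-2,0],-0.05],[[0.5,-3.3,0],-0.05],[[0.5,-3.3,0],-0.05],[[0.5,-3.3,0],-0.05],[[0.5,-3.3,0],-0.05],[[0.5,-3.3,0],-0.05],[[0.5,-3.3,0],-0.05],[[0.5,-3.3,0],-0.05],[[0.5,-3.3,0],-0.05],[[0.5,-3.3,0],-0.05],[[0.5,-3.3,0],-0.05],[[0.5,-3.3,0],-0.05],[[0.5,-3.3,0],-0.05],[[0.5,-3.3,0],-0.05],[[0.5,-3.3,0],-0.05],[[0.5,-3.3,0],-0.05]]' 1 30
python3 -m pendant '[[[0.5,-3.3,0],0],[[0.5,-3.3,0],0],[[0.5,-2.5,0],0],[[0,0,0],0],[[0,0,0],0]]'
python3 - <<'E'
from h import *
i,K,T=cam("wrist","w1"); np.savez("w1",K=K,T=T); o=ctrl.get_obs(); print(o["ee_pos"],o["eef_rot"],o["qpos"],-T[:3,:3].T@T[:3,3])
E
```

```text
time_s: 1.77
ee_pos: [0.3919, -0.0727, 0.2054]
eef_rot: [3.142, -0.0, 1.83]
force: [0.9, 0.3, -0.2]
grip_width: 0.094
grip_force: 0.0
time_s: 2.18
ee_pos: [0.4069, -0.1627, 0.2049]
eef_rot: [-3.141, -0.001, 1.831]
force: [-0.7, 0.5, 0.1]
grip_width: 0.094
grip_force: 0.0
[ 0.40686624 -0.1618633   0.20508046] [-3.14097188e+00 -7.27619428e-04  1.83196850e+00] [-4.62398936e-01  4.78912476e-02  1.81780659e+00  1.40336092e-04
  1.27684179e+00 -7.23612061e-01] [ 0.38705441 -0.08959726  0.38509483]
```

View pics/w1.png

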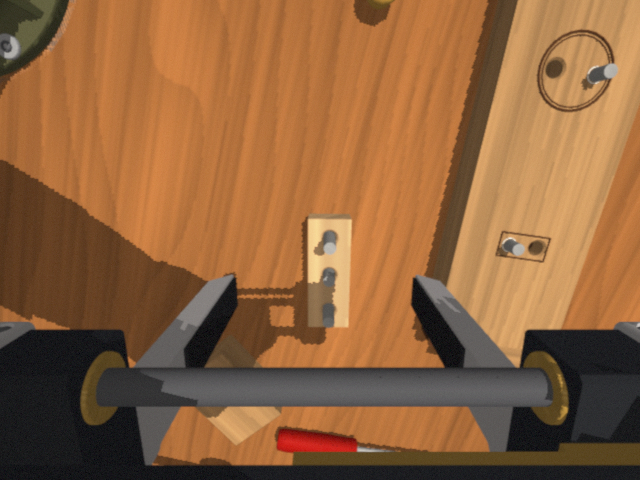

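The wrist view shows the long pin's top at (330,246), the short pin's at (329,276) and the stand's outline x 307–351, y 217–327. The deep hole is at (554,68), the shallow hole at (536,247), and the circle's centre near (576,71).

```bash
python3 - <<'E'
from h import *
i=cv2.imread("pics/w1.png"); d=np.load("w1.npz");K,T=d["K"],d["T"]; g=cv2.cvtColor(i,cv2.COLOR_BGR2GRAY)
p=lambda n,uv,z:print(n,np.round(uv,1),ray(K,T,uv,z)[:2].round(4))
def blobs(n,x0,y0,x1,y1,m,z,a=20):
    _,_,st,c=cv2.connectedComponentsWithStats(m[y0:y1,x0:x1].astype(np.uint8))
    for s,q in list(zip(st,c))[1:]:
        if s[4]>a: p(f"{n} a{s[4]} {s[:4]+[x0,y0,0,0]}",q+[x0,y0],z)
dark=g<75
blobs("circ",525,20,630,120,dark,.044); blobs("rect",485,220,565,275,dark,.044)
h=cv2.cvtColor(i,cv2.COLOR_BGR2HSV); grey=(h[...,1]<60)&(g>110)
blobs("pin",300,210,360,335,grey,.068); blobs("bp",570,40,630,110,grey,.062); blobs("bp2",485,220,565,275,grey,.062)
# stand top corners via wood mask
m=((h[...,2]>190)&(h[...,1]<130)).astype(np.uint8); m[:205]=0;m[335:]=0;m[:,:295]=0;m[:,365:]=0
c=max(cv2.findContours(m,0,2)[0],key=cv2.contourArea); r=cv2.minAreaRect(c); print(r)
for q in cv2.boxPoints(r): p("st",q,.03)
E
```

```text
circ a96 [575  30  39  33] [599.7  41.3] [0.5923 0.0551]
circ a79 [538  59  27  52] [544.4  88.7] [0.5621 0.008 ]
circ a202 [546  61  16  16] [553.7  68.4] [0.5632 0.0253]
rect a22 [529 243   5   7] [530.9 245.6] [ 0.6085 -0.1285]
pin a188 [323 231  13  24] [329.9 244.4] [ 0.4144 -0.1724]
bp a166 [604  63  14  16] [610.1  70.5] [0.5995 0.0298]
bp a55 [587  66  12  18] [591.9  74.6] [0.5864 0.023 ]
bp2 a151 [502 238  22  18] [515.6 247. ] [ 0.5835 -0.1315]
((329.5, 272.0), (108.0, 43.0), 90.0)
st [308. 218.] [ 0.389  -0.1614]
st [351. 218.] [ 0.4309 -0.1502]
st [351. 326.] [ 0.4642 -0.2658]
st [308. 326.] [ 0.4187 -0.278 ]
```

```bash
python3 -m pendant '[[[0.4,-0.7,-3],0],[[0.46,-0.65,-3],0],[[0,0,-3],0],[[0,0,-3],0],[[0,0,-1.5],0],[[0,0,-1.5],0],[[0,0,0],0],[[0,0,0],0]]'
python3 -m pendant '[[[0,0,0],0],[[0,0,0],0],[[0,0,0],0],[[0,0,0],0],[[0,0,0],0],[[0,0,0],0],[[0,0,0],0],[[0,0,0],0],[[0,0,0],0],[[0,0,0],0],[[0,0,0],0],[[0,0,0],0]]' 0 40
```

```text
time_s: 2.9
ee_pos: [0.4156, -0.1746, 0.0555]
eef_rot: [-3.141, -0.001, 1.834]
force: [0.9, -1.1, 0.0]
grip_width: 0.0939
grip_force: 0.0
time_s: 3.9
ee_pos: [0.4157, -0.1756, 0.0554]
eef_rot: [-3.142, 0.0, 1.833]
force: [-0.2, -1.0, 0.3]
grip_width: 0.0172
grip_force: 0.0
```

```bash
python3 -m pendant '[[[0,0,0],0],[[0,0,0],0],[[0,0,0],0],[[0,0,0],0],[[0,0,1],0],[[0,0,1],0],[[0,0,1],0],[[0,0,2],0],[[0,0,2],0],[[0,0,2],0],[[0,0,0],0]]'
python3 - <<'E'
from h import *
print(ctrl.get_obs()["grip_width"]); cam("wrist","w2")
E
```

```text
time_s: 4.82
ee_pos: [0.4172, -0.1763, 0.1499]
eef_rot: [3.137, 0.004, 1.833]
force: [0.0, 0.3, -0.2]
grip_width: 0.0105
grip_force: 40.0
0.010503034255423567
```

View pics/w2.png

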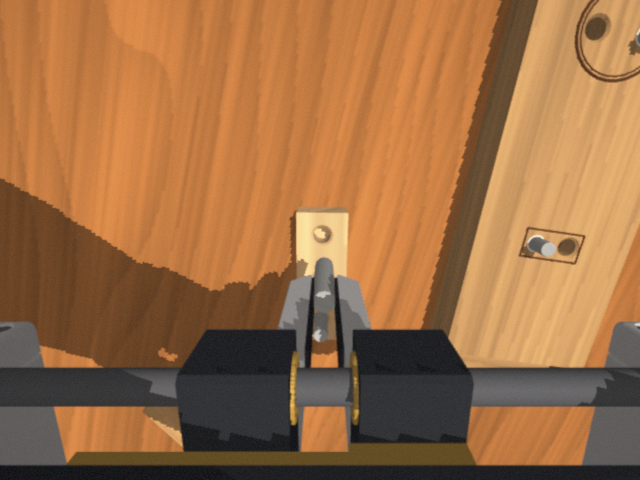

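The pin is held upright at (323,280) and its stand hole (322,234) is empty. I'll carry it over the deep hole, turning so the fingers close along the rail's y.

```bash
python3 -m pendant '[[[1.2,1.7,0],0.118],[[1.2,1.7,0],0.118],[[1.2,1.7,0],0.118],[[1.2,1.7,0],0.118],[[1.2,1.7,0],0.118],[[1.2,1.7,0],0.118],[[1.2,1.7,0],0.118],[[1.2,1.7,0],0.118],[[1.2,1.7,0],0.118],[[1.2,1.7,0],0.118],[[1.2,1.7,0],0.118],[[1.2,1.5,-1],0.118],[[0,0,-2],0],[[0,0,0],0],[[0,0,0],0],[[0,0,0],0]]'
python3 - <<'E'
from h import *
i,K,T=cam("wrist","w3"); np.savez("w3",K=K,T=T); o=ctrl.get_obs(); print(o["ee_pos"],o["eef_rot"]); e=o["ee_pos"]
for q in [(.5635,.0255,.044),(.5995,.0298,.062),(e[0],e[1],.122-.043),(e[0],e[1],.122+.015)]: print(proj(K,T,q))
E
```

```text
time_s: 6.2
ee_pos: [0.5597, 0.0261, 0.116]
eef_rot: [-3.142, 0.0, -3.036]
force: [0.1, 0.4, -0.2]
grip_width: 0.0108
grip_force: 40.0
[0.55987132 0.02603733 0.11635018] [-3.14145849e+00  8.78469971e-04 -3.03564388e+00]
[321.99251866 258.08192408]
[322.52262298 314.05944593]
[323.12944516 269.29361351]
[322.84954615 309.0963057 ]
```

View pics/w3.png

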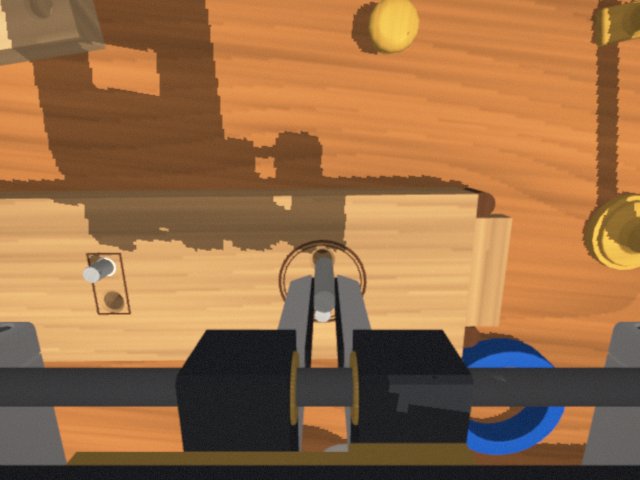

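```bash
python3 - <<'E'
from h import *
i=cv2.imread("pics/w3.png"); cv2.imwrite("pics/c3.png",cv2.resize(i[235:325,270:375],None,fx=6,fy=6,interpolation=cv2.INTER_CUBIC))
d=np.load("w3.npz");K,T=d["K"],d["T"]
for dx in(-.006,0,.006):
  for z in (.071,.129): print(dx,z,proj(K,T,(.5598+dx,.0261,z)))
for q in [(.5635-.0075,.0255,.044),(.5635+.0075,.0255,.044)]: print(proj(K,T,q))
E
```

```text
-0.006 0.071 [324.23440401 256.57833143]
-0.006 0.129 [324.30885963 291.04745037]
0 0.071 [323.26326315 265.18737637]
0 0.129 [323.03667539 302.02526857]
0.006 0.071 [322.30470588 273.6848693 ]
0.006 0.129 [321.78603154 312.81721234]
[323.07379327 248.36113894]
[320.92695369 267.66147765]
```

View pics/c3.png

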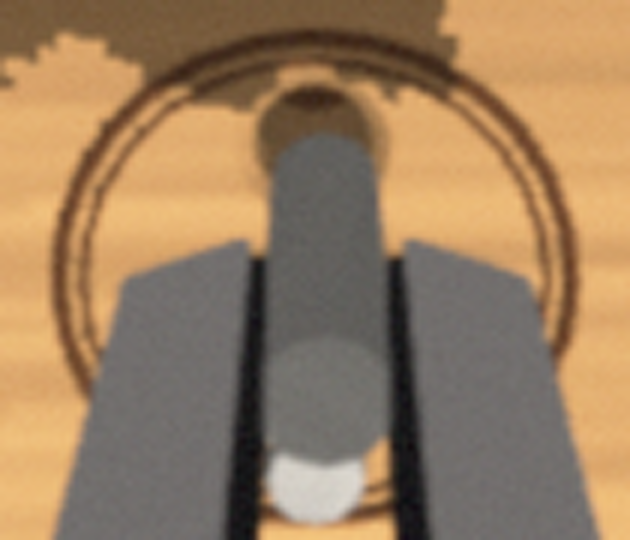

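The crop shows the pin's bottom (324,258) in line with the hole (323.7,~258) sideways, short by about 4 mm along x. I'll shift by that and lower.

```bash
python3 -m pendant '[[[0.19,0,0],0],[[0.19,0,0],0],[[0,0,-1],0],[[0,0,-1],0],[[0,0,-0.4],0],[[0,0,-0.4],0],[[0,0,-0.4],0],[[0,0,-0.4],0],[[0,0,0],0]]'
```

```text
time_s: 7.0
ee_pos: [0.5633, 0.0264, 0.0786]
eef_rot: [3.142, -0.001, -3.034]
force: [0.5, -0.5, -1.1]
grip_width: 0.0108
grip_force: 40.0
```

```bash
python3 -m pendant '[[[0,0,-0.5],0],[[0,0,-0.5],0],[[0,0,-0.5],0],[[0,0,-0.5],0],[[0,0,-0.4],0],[[0,0,-0.2],0],[[0,0,-0.2],0],[[0,0,0],0],[[0,0,0],0]]'
```

```text
time_s: 7.75
ee_pos: [0.5635, 0.0264, 0.0514]
eef_rot: [-3.142, -0.0, -3.034]
force: [1.6, -1.3, -0.8]
grip_width: 0.0104
grip_force: 40.0
```

```bash
python3 -m pendant '[[[0,0,0],0],[[0,0,0],0],[[0,0,0],0],[[0,0,0],0],[[0,0,0],0],[[0,0,1],0],[[0,0,2],0],[[0,0,3],0],[[0,0,3],0],[[0,0,1],0]]' 0.4 30
python3 -m pendant '[[[-1.15,-2,0],-0.1175],[[-1.15,-2,0],-0.1175],[[-1.15,-2,0],-0.1175],[[-1.15,-2,0],-0.1175],[[-1.15,-2,0],-0.1175],[[-1.15,-2,0],-0.1175],[[-1.15,-2,0],-0.1175],[[-1.15,-2,0],-0.1175],[[-1.15,-2,0],-0.1175],[[-1.15,-2,0],-0.1175],[[-1.15,-2,0],-0.1175],[[-1.15,-2,0],-0.1175],[[0,0,0],0],[[0,0,0],0]]' 
python3 - <<'E'
from h import *
i,K,T=cam("wrist","w4"); np.savez("w4",K=K,T=T); o=ctrl.get_obs(); print(o["ee_pos"],o["eef_rot"])
g=cv2.cvtColor(i,cv2.COLOR_BGR2GRAY);h=cv2.cvtColor(i,cv2.COLOR_BGR2HSV)
p0=proj(K,T,(.4257,-.214,.048)); print("exp short",p0, "exp long",proj(K,T,(.5635,.0264,.062)),"exp bonded",proj(K,T,(.5995,.0298,.062)))
x,y=int(p0[0])-30,int(p0[1])-30
cv2.imwrite("pics/c4.png",np.hstack([cv2.resize(i[y:y+60,x:x+60],(400,400)),cv2.resize(i[0:120,520:640],(400,400))]))
E
```

```text
time_s: 8.58
ee_pos: [0.5649, 0.0265, 0.1566]
eef_rot: [-3.141, 0.006, -3.034]
force: [0.4, 0.1, -0.0]
grip_width: 0.0379
grip_force: 0.0
time_s: 9.75
ee_pos: [0.4252, -0.214, 0.1516]
eef_rot: [3.141, 0.0, 1.839]
force: [1.4, 0.8, 1.0]
grip_width: 0.0373
grip_force: 0.0
[ 0.42560874 -0.21335458  0.15156718] [ 3.14144786e+00 -6.86039327e-05  1.84047047e+00]
exp short [325.19833095 241.90917465] exp long [632.59237626 -46.6071844 ] exp bonded [685.62284743 -35.16642039]
```

View pics/c4.png

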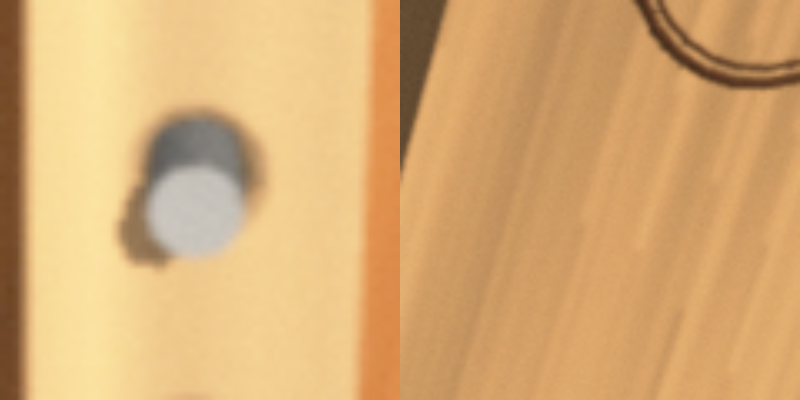

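The short pin's top is at (324,243), within 1 px of the prediction, so I'll descend and grip it.

```bash
python3 -m pendant '[[[0,0,-3],0],[[0,0,-3],0],[[0,0,-2.6],0],[[0,0,-1.5],0],[[0,0,-1.5],0],[[0,0,0],0],[[0,0,0],0]]'
python3 -m pendant '[[[0,0,0],0],[[0,0,0],0],[[0,0,0],0],[[0,0,0],0],[[0,0,0],0],[[0,0,0],0],[[0,0,0],0],[[0,0,0],0]]' 0 40
```

```text
time_s: 10.38
ee_pos: [0.4258, -0.2127, 0.0354]
eef_rot: [-3.141, -0.001, 1.841]
force: [0.0, 0.8, -0.4]
grip_width: 0.0376
grip_force: 0.0
time_s: 11.05
ee_pos: [0.4258, -0.2137, 0.0359]
eef_rot: [3.141, 0.001, 1.839]
force: [-0.9, 0.5, 5.5]
grip_width: 0.0108
grip_force: 40.0
```

```bash
python3 -m pendant '[[[0,0,1],0],[[0,0,1],0],[[0,0,2],0],[[0,0,3],0],[[0,0,3],0],[[0,0,0],0]]'
python3 -m pendant '[[[1.52,0.71,0],0.1175],[[1.52,0.71,0],0.1175],[[1.52,0.71,0],0.1175],[[1.52,0.71,0],0.1175],[[1.52,0.71,0],0.1175],[[1.52,0.71,0],0.1175],[[1.52,0.71,0],0.1175],[[1.52,0.71,0],0.1175],[[1.52,0.71,0],0.1175],[[1.52,0.71,0],0.1175],[[1.52,0.71,0],0.1175],[[1.52,0.71,0],0.1175],[[0,0,-1.5],0],[[0,0,-1.5],0],[[0,0,-0.5],0],[[0,0,0],0],[[0,0,0],0],[[0,0,0],0]]'
python3 - <<'E'
from h import *
i,K,T=cam("wrist","w5"); np.savez("w5",K=K,T=T); o=ctrl.get_obs(); e=o["ee_pos"]; print(e,o["eef_rot"])
for n,q in [("hole",(.612,-.1285,.044)),("bp2",(.5835,-.1315,.062)),("pinbot",(*e[:2],e[2]-.026)),("pintop",(*e[:2],e[2]+.012)),("longtop",(.5635,.0264,.062)),("bp1",(.5995,.0298,.062))]: print(n,proj(K,T,q))
cv2.imwrite("pics/c5.png",np.hstack([cv2.resize(i[220:340,260:380],(480,480),interpolation=cv2.INTER_CUBIC),cv2.resize(i[220:380,520:600],(240,480))]))
E
```

```text
time_s: 11.55
ee_pos: [0.4274, -0.2146, 0.1415]
eef_rot: [3.136, 0.006, 1.839]
force: [0.2, -1.0, 1.0]
grip_width: 0.0106
grip_force: 40.0
time_s: 13.05
ee_pos: [0.6083, -0.1285, 0.1016]
eef_rot: [-3.141, 0.001, -3.035]
force: [-0.1, -0.4, -0.2]
grip_width: 0.011
grip_force: 40.0
[ 0.60828219 -0.12853966  0.10157422] [-3.14103260e+00  1.36575287e-03 -3.03463740e+00]
hole [322.84609282 264.14851155]
bp2 [322.8569223 230.0452383]
pinbot [323.25025142 274.91444501]
pintop [323.06648241 300.97015562]
longtop [576.6680791  225.66519189]
bp1 [565.72399403 279.7688648 ]
```

View pics/c5.png

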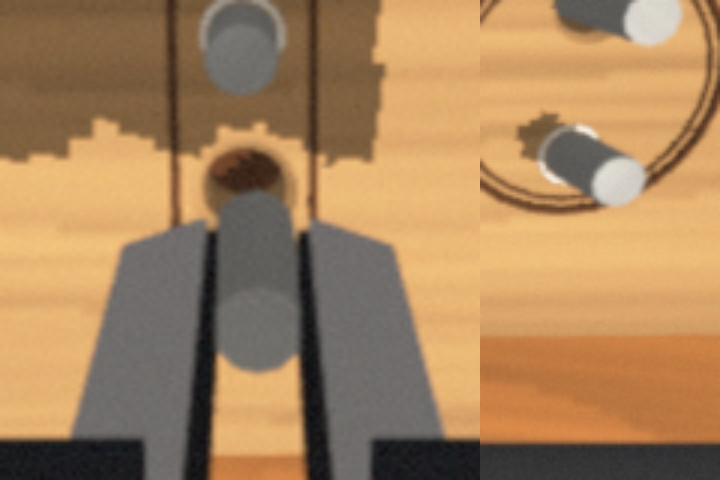

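The long pin is seated, its top level with its bonded neighbour at (577,226). The shallow hole is at about (322,267.6) and the pin's bottom at (323.6,275.5), so I'll shift +6.2 mm in x and −0.7 mm in y, then lower.

```bash
python3 -m pendant '[[[0.31,-0.04,0],0],[[0.31,-0.03,0],0],[[0,0,-1],0],[[0,0,-1],0],[[0,0,-0.6],0],[[0,0,-0.4],0],[[0,0,-0.3],0],[[0,0,-0.3],0],[[0,0,-0.2],0],[[0,0,0],0]]'
```

```text
time_s: 13.93
ee_pos: [0.6141, -0.129, 0.0621]
eef_rot: [3.142, -0.0, -3.034]
force: [-0.1, 0.1, -1.2]
grip_width: 0.0106
grip_force: 40.0
```

```bash
python3 -m pendant '[[[0,0,-0.3],0],[[0,0,-0.3],0],[[0,0,-0.3],0],[[0,0,-0.2],0],[[0,0,0],0],[[0,0,0],0]]'
python3 -m pendant '[[[0,0,0],0],[[0,0,0],0],[[0,0,0],0],[[0,0,0],0],[[0,0,0],0],[[0,0,1],0],[[0,0,2],0],[[0,0,3],0],[[0,0,3],0],[[0,0,1],0],[[0,0,0],0],[[0,0,0],0]]' 0.5 30
python3 - <<'E'
from h import *
i,K,T=cam("wrist","w6"); np.savez("w6",K=K,T=T); o=ctrl.get_obs(); print(o["ee_pos"],o["qpos"])
h=cv2.cvtColor(i,cv2.COLOR_BGR2HSV);g=h[...,2]
m=((h[...,1]<45)&(g>120)).astype(np.uint8)
_,_,st,c=cv2.connectedComponentsWithStats(m)
for s,q in zip(st,c):
    if 40<s[4]<600: print(s,q.round(1),ray(K,T,q,.062)[:2].round(4))
E
```

```text
time_s: 14.43
ee_pos: [0.6141, -0.129, 0.0514]
eef_rot: [3.142, -0.0, -3.034]
force: [0.6, -0.6, -0.8]
grip_width: 0.0105
grip_force: 40.0
time_s: 15.43
ee_pos: [0.614, -0.129, 0.1512]
eef_rot: [-3.142, 0.0, -3.034]
force: [0.1, 0.5, -0.1]
grip_width: 0.0469
grip_force: 0.0
[ 0.61361512 -0.12888342  0.15014507] [-2.65439069e-01  5.17946951e-01  1.34722942e+00  7.30934012e-06
  1.27814467e+00 -1.94343138e+00]
[527 197  16  15 191] [534.4 204.1] [0.5633 0.0262]
[316 240  15  15 176] [323.2 246.9] [ 0.6141 -0.1292]
[519 243  16  15 169] [526.5 250.3] [0.5996 0.0295]
```

Both pin tops sit level with the bonded pins, at (0.5633,0.0262) and (0.6141,-0.1292). Next is the pull.

```bash
python3 -m pendant '[[[-0.57,1.63,0.15],-0.123],[[-0.57,1.63,0.15],-0.123],[[-0.57,1.63,0.15],-0.123],[[-0.57,1.63,0.15],-0.123],[[-0.57,1.63,0.15],-0.123],[[-0.57,1.63,0.15],-0.123],[[-0.57,1.63,0.15],-0.123],[[-0.57,1.63,0.15],-0.123],[[-0.57,1.63,0.15],-0.123],[[-0.57,1.63,0.15],-0.123],[[-0.57,1.63,0.15],-0.123],[[-0.57,1.63,0.15],-0.123],[[-0.57,1.63,0.15],-0.123],[[-0.57,1.63,0.15],-0.123],[[-0.57,1.63,0.15],-0.123],[[-0.57,1.63,0.15],-0.123],[[-0.57,1.63,0.15],-0.123],[[-0.57,1.63,0.15],-0.123],[[-0.57,1.63,0.15],-0.123],[[-0.57,1.63,0.15],-0.123]]'
python3 -m pendant '[[[-0.57,1.63,0.15],-0.123],[[-0.57,1.63,0.15],-0.123],[[-0.57,1.63,0.15],-0.123],[[-0.57,1.63,0.15],-0.123],[[0,0,0],0],[[0,0,0],0],[[0,0,0],0]]' 0.6
python3 - <<'E'
from h import *
i,K,T=cam("wrist","w7"); np.savez("w7",K=K,T=T); o=ctrl.get_obs(); print(o["ee_pos"],o["eef_rot"],o["qpos"][5])
for n,q in [("boss",(.527,.276,.012)),("neck",(.527,.276,.048)),("tail",(.375,.231,.048)),("bal",(.481,.262,.048))]: print(n,proj(K,T,q))
E
```

```text
time_s: 17.15
ee_pos: [0.4992, 0.1976, 0.1797]
eef_rot: [-3.14, 0.003, 0.783]
force: [0.4, -0.1, -0.1]
grip_width: 0.0469
grip_force: 0.0
time_s: 17.73
ee_pos: [0.4772, 0.2615, 0.1864]
eef_rot: [3.141, 0.002, 0.301]
force: [0.6, -0.2, -0.1]
grip_width: 0.0561
grip_force: 0.0
[0.47738573 0.26136586 0.18664422] [3.1412922e+00 1.3243413e-03 2.9958557e-01] 1.7049252000722572
boss [325.32209739 169.95175727]
neck [325.48254575 172.71834273]
tail [323.05415031 335.22815126]
bal [325.0825857  226.38984346]
```

View pics/w7.png

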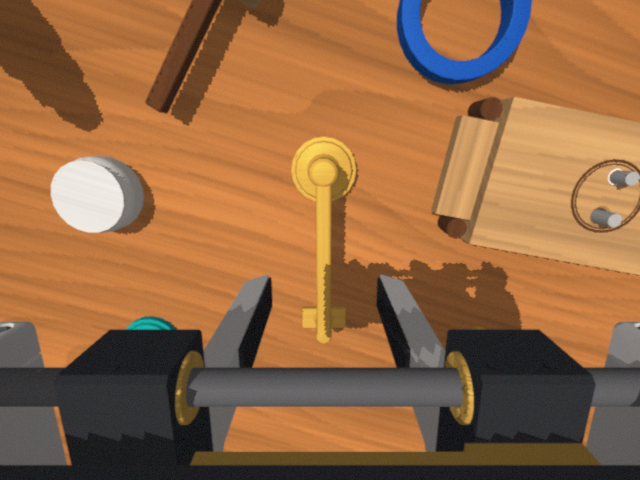

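The wrist view shows the brass pull with its boss at (324,170), bar along x≈323.5 and tail foot at (324,318). The fingers straddle it. That was my eleventh picture, one over the limit of ten, because I miscounted. From here I'll use numbers only.

```bash
cat > pull.py <<'E'
from h import *
def pull(i,K,T,rows,box,dz=0.):
    h=cv2.cvtColor(i,cv2.COLOR_BGR2HSV); m=((h[...,0]>19)&(h[...,0]<32)&(h[...,1]>120)&(h[...,2]>70)).astype(np.uint8)
    x0,y0,x1,y1=box; z=np.zeros_like(m); z[y0:y1,x0:x1]=m[y0:y1,x0:x1]
    _,lab,st,_=cv2.connectedComponentsWithStats(z); z=(lab==1+np.argmax(st[1:,4])).astype(np.uint8)
    c=[]
    for r in rows:
        xs=np.where(z[r])[0]; c.append((xs.mean(),r,np.ptp(xs)+1))
    return z,c
E
python3 - <<'E'
from pull import *
i=cv2.imread("pics/w7.png"); d=np.load("w7.npz");K,T=d["K"],d["T"]
z,c=pull(i,K,T,range(208,300,10),(280,125,370,350))
print([(round(a,1),b,int(w)) for a,b,w in c])
p=[ray(K,T,q[:2],.048)[:2] for q in c]; print("bar",p[0].round(4),p[-1].round(4),np.arctan2(*(p[0]-p[-1])[::-1]))
ys,xs=np.where(z); print("extent",xs.min(),xs.max(),ys.min(),ys.max())
top=cv2.findContours(z,0,1)[0]; t=max(top,key=len)[:,0]; t=t[(t[:,1]<172)|((abs(t[:,0]-324)>12)&(t[:,1]<210))]
(cx,cy),r=cv2.minEnclosingCircle(t.astype(np.float32)); e=cv2.fitEllipse(t.astype(np.float32)); print((cx,cy),r,e)
print("boss",ray(K,T,e[0],.010)[:2].round(4))
r=z[:,300:350].sum(1); print([(y,int(r[y])) for y in range(300,348,3)])
for q in [(323.5,306),(323.5,329),(323.5,343)]: print(ray(K,T,q,.008)[:2].round(4),ray(K,T,q,.048)[:2].round(4))
E
```

```text
pull.py:8: RuntimeWarning: Mean of empty slice.
  xs=np.where(z[r])[0]; c.append((xs.mean(),r,np.ptp(xs)+1))
  ret = ret.dtype.type(ret / rcount)
Traceback (most recent call last):
  File "pull.py", line 8, in pull
    xs=np.where(z[r])[0]; c.append((xs.mean(),r,np.ptp(xs)+1))
                                                ~~~~~~^^^^
ValueError: zero-size array to reduction operation maximum which has no identity
```

```bash
python3 - <<'E'
from h import *
i=cv2.imread("pics/w7.png"); h=cv2.cvtColor(i,cv2.COLOR_BGR2HSV)
for n,(x,y) in dict(bossL=(300,170),bossR=(350,165),neck=(323,170),bar=(323,225),bar2=(323,270),bar3=(325,305),foot=(308,318),wood=(280,240),woodshadow=(340,225),wood2=(370,150)).items(): print(n,h[y,x])
E
```

```text
bossL [ 20 170 238]
bossR [ 19 175 188]
neck [ 21 170 241]
bar [ 20 172 234]
bar2 [ 19 175 201]
bar3 [ 19 172 132]
foot [ 20 167 230]
wood [ 13 171 207]
woodshadow [ 12 158 113]
wood2 [ 13 170 194]
```

```bash
sed -i 's/h\[...,0\]>19/h[...,0]>16/' pull.py; python3 - <<'E'
from pull import *
i=cv2.imread("pics/w7.png"); d=np.load("w7.npz");K,T=d["K"],d["T"]
z,c=pull(i,K,T,range(210,300,10),(280,125,370,350))
print([(round(a,1),b,int(w)) for a,b,w in c])
p=[ray(K,T,q[:2],.048)[:2] for q in c]; print("bar",p[0].round(4),p[-1].round(4),np.arctan2(*(p[0]-p[-1])[::-1]))
ys,xs=np.where(z); print("extent",xs.min(),xs.max(),ys.min(),ys.max())
t=max(cv2.findContours(z,0,1)[0],key=len)[:,0]; t=t[(t[:,1]<172)|((abs(t[:,0]-324)>12)&(t[:,1]<210))]
e=cv2.fitEllipse(t.astype(np.float32)); print(e)
print("boss",ray(K,T,e[0],.008)[:2].round(4))
print([(y,int(z[y,300:350].sum())) for y in range(300,348,3)])
for q in [(323.5,306),(323.5,329),(323.5,343)]: print(ray(K,T,q,.008)[:2].round(4),ray(K,T,q,.048)[:2].round(4))
E
```

```text
[(np.float64(323.5), 210, 16), (np.float64(323.5), 220, 16), (np.float64(323.0), 230, 15), (np.float64(323.0), 240, 15), (np.float64(323.0), 250, 15), (np.float64(323.0), 260, 15), (np.float64(323.0), 270, 15), (np.float64(323.5), 280, 14), (np.float64(323.5), 290, 14)]
bar [0.495  0.2679] [0.4211 0.2449] 0.30156125036119924
extent 291 356 136 343
((323.2568664550781, 169.17662048339844), (64.1375732421875, 65.15904998779297), 172.11703491210938)
boss [0.5269 0.2781]
[(300, 14), (303, 14), (306, 17), (309, 44), (312, 44), (315, 44), (318, 44), (321, 44), (324, 44), (327, 41), (330, 15), (333, 15), (336, 15), (339, 13), (342, 8), (345, 0)]
[0.3872 0.2344] [0.4052 0.2399]
[0.3607 0.2261] [0.3817 0.2326]
[0.344  0.2209] [0.3669 0.228 ]
```

```bash
python3 -m pendant '[[[0.17,0.1,-3],0],[[0.18,0.11,-3],0],[[0,0,-3],0],[[0,0,-3],0],[[0,0,-2],0],[[0,0,-1.3],0],[[0,0,-1],0],[[0,0,0],0],[[0,0,0],0]]'
python3 -m pendant '[[[0,0,0],0],[[0,0,0],0],[[0,0,0],0],[[0,0,0],0],[[0,0,0],0],[[0,0,0],0],[[0,0,0],0],[[0,0,0],0],[[0,0,0],0],[[0,0,0],0],[[0,0,0],0],[[0,0,0],0]]' 0 60
python3 - <<'E'
from h import *
o=ctrl.get_obs(); print(o["force"],o["moment"],o["eef_rot"])
E
```

```text
time_s: 18.53
ee_pos: [0.4811, 0.2639, 0.0246]
eef_rot: [3.142, 0.0, 0.297]
force: [-0.1, -0.0, -0.7]
grip_width: 0.0562
grip_force: 0.0
time_s: 19.53
ee_pos: [0.4809, 0.2642, 0.0245]
eef_rot: [3.141, -0.0, 0.297]
force: [1.3, -3.6, 1.8]
grip_width: 0.0134
grip_force: 60.0
[ 1.26926848 -3.56527968  1.80704282] [-0.66513053  0.02722741  0.0528025 ] [ 3.14142481e+00 -1.23864132e-04  2.96795382e-01]
```

```bash
python3 -m pendant '[[[0,0,0.2],0],[[0,0,0.4],0],[[0,0,0.6],0],[[0,0,0.6],0],[[0,0,0.6],0],[[0,0,0.4],0],[[0,0,0.2],0],[[0,0,0],0],[[0,0,0],0],[[0,0,0],0],[[0,0,0],0]]'
python3 - <<'E'
from pull import *
o=ctrl.get_obs(); print(o["force"],o["moment"],o["ee_pos"],o["eef_rot"])
i,K,T=cam("wrist","w8"); np.savez("w8",K=K,T=T)
z,c=pull(i,K,T,range(215,285,10),(270,100,380,350)); print([(round(float(a),1),b,int(w)) for a,b,w in c])
ys,xs=np.where(z); print("extent",xs.min(),xs.max(),ys.min(),ys.max())
E
```

```text
time_s: 20.45
ee_pos: [0.4807, 0.2642, 0.0541]
eef_rot: [3.142, 0.001, 0.297]
force: [0.5, -0.0, -8.2]
grip_width: 0.0134
grip_force: 60.0
[ 0.54577547 -0.01203056 -8.16032083] [-0.03624464  0.16086193  0.02778787] [0.48070071 0.26420649 0.05414071] [3.14153451e+00 5.21943922e-04 2.96805844e-01]
[(324.5, 215, 110), (324.5, 225, 98), (324.5, 235, 84), (324.5, 245, 58), (323.5, 255, 30), (324.0, 265, 29), (324.0, 275, 29)]
extent 270 379 137 349
```

```bash
python3 - <<'E'
from pull import *
M=[]
for k in range(6):
    i,K,T=cam("wrist","w9"); o=ctrl.get_obs(); M.append(np.r_[o["force"],o["moment"]])
print(np.mean(M,0).round(3),np.std(M,0).round(3))
e=o["ee_pos"]; 
z,c=pull(i,K,T,[200],(200,60,440,360)); ys,xs=np.where(z); print("extent",xs.min(),xs.max(),ys.min(),ys.max(), [(y,int(z[y].sum())) for y in range(ys.min(),ys.max(),12)])
t=max(cv2.findContours(z,0,1)[0],key=len)[:,0]; t=t[(t[:,1]<c[0][1]-30)]
el=cv2.fitEllipse(t.astype(np.float32)); print(el)
u=np.array([np.cos(.297),np.sin(.297)])
zb=e[2]+.019-.042-.0015
for a,hh in[(.048+.032,.012),(.048,.048),(.048,.012)]: print("boss/neck",a,hh,proj(K,T,(*(e[:2]+u*a),zb+hh)))
for w in(-.032,.032): print("bossside",proj(K,T,(*(e[:2]+u*.048+w*np.array([-u[1],u[0]])),zb+.012)))
E
```

```text
[ 3.44e-01  4.09e-01 -7.54e+00 -2.40e-02  1.53e-01 -4.00e-03] [0.217 0.584 0.634 0.028 0.035 0.025]
extent 266 382 137 359 [(137, 3), (149, 71), (161, 94), (173, 107), (185, 114), (197, 117), (209, 112), (221, 103), (233, 88), (245, 58), (257, 30), (269, 29), (281, 30), (293, 30), (305, 29), (317, 29), (329, 29), (341, 28), (353, 28)]
((323.8475646972656, 195.22891235351562), (114.73185729980469, 114.83702087402344), 58.7883415222168)
boss/neck 0.08 0.012 [324.89619331 135.46702584]
boss/neck 0.048 0.048 [324.96921034 208.81632294]
boss/neck 0.048 0.012 [324.79730306 197.43058478]
bossside [384.19837333 197.49051522]
bossside [265.39305373 197.37065113]
```

```bash
python3 - <<'E'
from pull import *
u=np.array([np.cos(.3),np.sin(.3)]); v=np.array([-u[1],u[0]])
d=np.load("w7.npz");K,T=d["K"],d["T"]; b=np.array([.5269,.2779])
w=lambda K,T,b,z:proj(K,T,(*(b-v*.032),z))[0]-proj(K,T,(*(b+v*.032),z))[0]
s=w(K,T,b,.012); print("w7 pred",s,"obs 66/64.65; f",K[0,0])
i,K,T=cam("wrist","w10"); o=ctrl.get_obs(); e=o["ee_pos"]; b=e[:2]+u*.048
for dz in(-.006,-.003,0,.003): print(dz,w(K,T,b,e[2]-.0245+.012+dz),"want ratio obs",117*s/66,114.8*s/64.65, "bar",15/64*w(K,T,e[:2],e[2]-.0245+.048))
# row positions: boss centre/edge under pitch th about grasp
for th in (-.06,-.03,0,.03):
    f=lambda a,h:(a*np.cos(th)+ (h-.0435)*np.sin(th), e[2]+.019-a*np.sin(th)+(h-.0435)*np.cos(th))
    print(th,[proj(K,T,(*(e[:2]+u*f(a,h)[0]),f(a,h)[1]))[1].round(1) for a,h in((.08,.012),(.048,.012),(.036,.048),(-.03,.048),(-.136,.048))])
h=cv2.cvtColor(i,cv2.COLOR_BGR2HSV);print([tuple(h[y,324]) for y in range(340,470,10)])
for n in("scene","top"):
    i,K,T=cam(n,n+"2"); np.savez(n+"2",K=K,T=T)
    print(n,proj(K,T,(*(e[:2]+u*.048),e[2]+.0235)),proj(K,T,(*(e[:2]-u*.112),e[2]+.0235)))
E
```

```text
w7 pred 65.87003873618062 obs 66/64.65; f 358.14197202552975
-0.006 115.33377211796176 want ratio obs 116.76961412322929 116.96644156092087 bar 31.47446967748678
-0.003 117.03959816248397 want ratio obs 116.76961412322929 116.96644156092087 bar 31.47446967748678
0 118.7966412293315 want ratio obs 116.76961412322929 116.96644156092087 bar 31.47446967748678
0.003 120.60724314331515 want ratio obs 116.76961412322929 116.96644156092087 bar 31.47446967748678
-0.06 [np.float64(131.6), np.float64(194.8), np.float64(237.1), np.float64(362.0), np.float64(511.3)]
-0.03 [np.float64(133.5), np.float64(196.1), np.float64(236.1), np.float64(362.8), np.float64(518.3)]
0 [np.float64(135.4), np.float64(197.4), np.float64(235.2), np.float64(363.7), np.float64(525.3)]
0.03 [np.float64(137.5), np.float64(198.8), np.float64(234.3), np.float64(364.5), np.float64(532.4)]
[(np.uint8(19), np.uint8(160), np.uint8(132)), (np.uint8(18), np.uint8(167), np.uint8(131)), (np.uint8(19), np.uint8(173), np.uint8(128)), (np.uint8(135), np.uint8(9), np.uint8(60)), (np.uint8(0), np.uint8(3), np.uint8(88)), (np.uint8(105), np.uint8(5), np.uint8(104)), (np.uint8(45), np.uint8(5), np.uint8(99)), (np.uint8(18), np.uint8(172), np.uint8(153)), (np.uint8(20), np.uint8(172), np.uint8(227)), (np.uint8(19), np.uint8(175), np.uint8(227)), (np.uint8(20), np.uint8(173), np.uint8(227)), (np.uint8(19), np.uint8(173), np.uint8(225)), (np.uint8(20), np.uint8(157), np.uint8(99))]
scene [353.64603151 176.53823399] [297.85668535 169.98530485]
top [224.56560415 248.48809466] [241.16936005 303.01816125]
```

```bash
python3 - <<'E'
from pull import *
d=np.load("scene.npz");K,T=d["K"],d["T"]; u=np.array([np.cos(.3),np.sin(.3)])
def meas(f,box,cols):
    i=cv2.imread(f); z,_=pull(i,K,T,[],box)
    h=cv2.cvtColor(i,cv2.COLOR_BGR2HSV)
    ys,xs=np.where(z); print(f,xs.min(),xs.max(),ys.min(),ys.max())
    t=[np.where(z[:,c])[0].min() for c in cols]; print(t); return np.polyfit(cols,t,1)
def pred(e,z,th=0):
    P=[proj(K,T,(*(e+u*a),z-a*np.sin(th))) for a in(.03,-.1)]; return (P[0]-P[1])[1]/(P[0]-P[1])[0],P
print(pred(np.array([.4809,.264]),.048),pred(np.array([.4807,.2642]),.0777),[pred(np.array([.4807,.2642]),.0777,t)[0] for t in(-.05,.05)])
print(meas("pics/scene.png",(285,165,370,210),range(306,345)))
print(meas("pics/scene2.png",(285,150,365,205),range(303,345)))
E
```

```text
(np.float64(0.1214795361559892), [array([346.84600825, 184.87574535]), array([302.21755741, 179.45430184])]) (np.float64(0.11748787468586636), [array([347.17073848, 175.84456122]), array([301.89251991, 170.52491955])]) [np.float64(0.0739831466571794), np.float64(0.16107635897964864)]
pics/scene.png 293 363 178 205
[np.int64(179), np.int64(179), np.int64(179), np.int64(179), np.int64(179), np.int64(179), np.int64(179), np.int64(180), np.int64(180), np.int64(180), np.int64(180), np.int64(180), np.int64(180), np.int64(180), np.int64(180), np.int64(181), np.int64(181), np.int64(181), np.int64(181), np.int64(181), np.int64(181), np.int64(181), np.int64(181), np.int64(181), np.int64(182), np.int64(182), np.int64(182), np.int64(182), np.int64(182), np.int64(182), np.int64(182), np.int64(182), np.int64(183), np.int64(183), np.int64(183), np.int64(183), np.int64(183), np.int64(183), np.int64(183)]
[1.18218623e-01 1.42578947e+02]
pics/scene2.png 340 364 174 197Traceback (most recent call last):
  File "<stdin>", line 12, in <module>
  File "<stdin>", line 7, in meas
    return umr_minimum(a, axis, None, out, keepdims, initial, where)
ValueError: zero-size array to reduction operation minimum which has no identity
```

```bash
python3 - <<'E'
from pull import *
for f,y0 in(("pics/scene.png",165),("pics/scene2.png",150)):
    h=cv2.cvtColor(cv2.imread(f),cv2.COLOR_BGR2HSV); m=((h[...,0]>16)&(h[...,0]<32)&(h[...,1]>100)&(h[...,2]>60))
    print(f,[(c,*( (y0+w.min(),y0+w.max()) if len(w) else (0,0))) for c in range(288,368,3) for w in [np.where(m[y0:210,c])[0]]])
E
```

```text
pics/scene.png [(288, 0, 0), (291, 0, 0), (294, np.int64(192), np.int64(196)), (297, np.int64(178), np.int64(197)), (300, np.int64(178), np.int64(196)), (303, np.int64(178), np.int64(191)), (306, np.int64(179), np.int64(184)), (309, np.int64(179), np.int64(184)), (312, np.int64(179), np.int64(184)), (315, np.int64(180), np.int64(185)), (318, np.int64(180), np.int64(185)), (321, np.int64(181), np.int64(185)), (324, np.int64(181), np.int64(186)), (327, np.int64(181), np.int64(186)), (330, np.int64(182), np.int64(186)), (333, np.int64(182), np.int64(187)), (336, np.int64(182), np.int64(187)), (339, np.int64(183), np.int64(188)), (342, np.int64(183), np.int64(201)), (345, np.int64(183), np.int64(204)), (348, np.int64(184), np.int64(205)), (351, np.int64(183), np.int64(205)), (354, np.int64(183), np.int64(205)), (357, np.int64(185), np.int64(205)), (360, np.int64(193), np.int64(203)), (363, np.int64(196), np.int64(201)), (366, 0, 0)]
pics/scene2.png [(288, 0, 0), (291, 0, 0), (294, np.int64(183), np.int64(187)), (297, np.int64(168), np.int64(187)), (300, np.int64(169), np.int64(188)), (303, np.int64(169), np.int64(182)), (306, np.int64(170), np.int64(174)), (309, np.int64(170), np.int64(175)), (312, np.int64(170), np.int64(175)), (315, np.int64(171), np.int64(176)), (318, np.int64(172), np.int64(176)), (321, np.int64(172), np.int64(176)), (324, np.int64(173), np.int64(177)), (327, np.int64(173), np.int64(177)), (330, np.int64(173), np.int64(177)), (333, 0, 0), (336, 0, 0), (339, 0, 0), (342, np.int64(174), np.int64(192)), (345, np.int64(153), np.int64(195)), (348, np.int64(175), np.int64(196)), (351, np.int64(174), np.int64(197)), (354, np.int64(174), np.int64(197)), (357, np.int64(175), np.int64(196)), (360, np.int64(184), np.int64(195)), (363, np.int64(186), np.int64(193)), (366, 0, 0)]
```

The bar is level: between the two scene views both its ends rose 9–9.5 px, which is what a level lift predicts. I'll raise it and carry it to the rail.

```bash
python3 -m pendant '[[[0,0,0.5],0],[[0,0,1],0],[[0,0,1.2],0],[[0,0,1.2],0],[[0,0,1],0],[[0,0,0.6],0],[[0,0,0.2],0],[[0,0,0],0]]'
python3 -m pendant '[[[0.2,-0.5,0],0.03],[[0.4,-1,0],0.05],[[0.4,-1.1,0],0.055],[[0.4,-1.1,0],0.055],[[0.4,-1.1,0],0.055],[[0.4,-1.1,0],0.055],[[0.4,-1.1,0],0.055],[[0.4,-1.1,0],0.055],[[0.4,-1.1,0],0.055],[[0.4,-1.1,0],0.055],[[0.4,-1.1,0],0.055],[[0.4,-1.1,0],0.055],[[0.4,-1.1,0],0.055],[[0.4,-1.1,0],0.055],[[0.4,-1.1,0],0.055],[[0.4,-1.1,0],0.055],[[0.4,-1.1,0],0.055],[[0.4,-1.1,0],0.055],[[0.4,-1.1,0],0.055],[[0.4,-1.1,0],0.055]]'
python3 -m pendant '[[[0.4,-1.1,0],0.055],[[0.4,-1.1,0],0.055],[[0.4,-1.1,0],0.055],[[0.4,-1.1,0],0.055],[[0.4,-1.1,0],0.05],[[0.4,-0.8,0],0.03],[[0.2,-0.5,0],0.018],[[0,0,0],0],[[0,0,0],0],[[0,0,0],0]]'
```

```text
time_s: 21.62
ee_pos: [0.481, 0.2643, 0.112]
eef_rot: [-3.141, -0.001, 0.297]
force: [-0.6, 0.5, -8.4]
grip_width: 0.0131
grip_force: 60.0
time_s: 23.28
ee_pos: [0.5586, 0.0507, 0.1107]
eef_rot: [-3.14, 0.0, 1.369]
force: [0.3, -0.1, -6.9]
grip_width: 0.0129
grip_force: 60.0
time_s: 24.12
ee_pos: [0.5845, -0.0164, 0.111]
eef_rot: [-3.141, -0.0, 1.684]
force: [-0.0, 0.0, -8.0]
grip_width: 0.0135
grip_force: 60.0
```

```bash
python3 - <<'E'
from pull import *
i=cv2.imread("pics/top.png"); d=np.load("top.npz"); h=cv2.cvtColor(i,cv2.COLOR_BGR2HSV)
print(h[230,340],h[215,345],h[262,300])
m=((h[...,1]<135)&(h[...,2]>110)).astype(np.uint8); z=np.zeros_like(m); z[190:262,262:420]=m[190:262,262:420]
z=cv2.morphologyEx(z,cv2.MORPH_CLOSE,np.ones((9,9))); c=max(cv2.findContours(z,0,2)[0],key=cv2.contourArea)
up=[];lo=[]
for x in range(282,402,2):
    w=np.where(z[:,x])[0]; up.append(ray(d["K"],d["T"],(x,w.min()-.5),.044)[:2]); lo.append(ray(d["K"],d["T"],(x,w.max()+.5),.044)[:2])
for e in(up,lo):
    e=np.array(e); k=np.polyfit(e[:,1],e[:,0],1); print("yaw",-np.arctan(k[0]),k, np.std(e[:,0]-np.polyval(k,e[:,1])))
i,K,T=cam("wrist","w11"); np.savez("w11",K=K,T=T); o=ctrl.get_obs(); print(o["ee_pos"],o["eef_rot"][2],o["moment"])
z,c=pull(i,K,T,[],(200,60,440,360)); t=max(cv2.findContours(z,0,1)[0],key=len)[:,0]; ys,xs=np.where(z); print("ext",xs.min(),xs.max(),ys.min())
el=cv2.fitEllipse(t[t[:,1]<200].astype(np.float32)); print(el)
zb=o["ee_pos"][2]-.0245
for dz in(.012,.009): print("boss",ray(K,T,el[0],zb+dz)[:2])
h=cv2.cvtColor(i,cv2.COLOR_BGR2HSV)
mm=(h[...,1]<135)&(h[...,2]>110)
for y in (100,150,250,300): 
    w=np.where(mm[y,150:520])[0]+150; print(y,w.min(),w.max(),len(w))
E
```

```text
[ 16 101 186] [ 16 105 195] [ 13 130 163]
yaw -0.016283977366798968 [0.01628542 0.69799427] 7.804533578279164e-17
yaw -0.014696074967162314 [0.01469713 0.48815336] 4.6027415078689346e-17
[ 0.58457738 -0.01627503  0.11117219] 1.6846128370169748 [-0.02223238  0.0968043  -0.01449656]
ext 266 382 137
((323.9601135253906, 195.02264404296875), (115.2337875366211, 115.77748107910156), 101.39479064941406)
boss [0.57814777 0.03354481]
boss [0.57818888 0.03315023]
100 229 428 181
150 232 424 107
250 239 418 114
300 243 414 97
```

```bash
python3 - <<'E'
from pull import *
i=cv2.imread("pics/w11.png"); d=np.load("w11.npz");K,T=d["K"],d["T"]; h=cv2.cvtColor(i,cv2.COLOR_BGR2HSV)
mm=(h[...,1]<135)&(h[...,2]>110); L=[];R=[]
for y in range(90,310,5):
    w=np.where(mm[y,150:520])[0]+150; L.append(ray(K,T,(w.min()-.5,y),.044)[:2]); R.append(ray(K,T,(w.max()+.5,y),.044)[:2])
k=[]
for e in(L,R):
    e=np.array(e); p=np.polyfit(e[:,1],e[:,0],1); r=abs(e[:,0]-np.polyval(p,e[:,1]))<.0015; p=np.polyfit(e[r,1],e[r,0],1); k.append(p); print("yaw",-np.arctan(p[0]),"x at y=.028,-.131",np.polyval(p,[.028,-.131]),r.sum())
c=np.mean(k,0); yaw=-np.arctan(c[0]); print("centre",np.polyval(c,[.0278,-.131]),yaw,"width",abs(k[0]-k[1])[1]*np.cos(yaw))
# bar direction & tail end rows
b=cv2.cvtColor(i,cv2.COLOR_BGR2HSV); m=((b[...,0]>16)&(b[...,0]<32)&(b[...,1]>120)&(b[...,2]>70)); P=[]
for y in list(range(262,350,8))+list(range(420,455,8)):
    w=np.where(m[y,295:355])[0]+295
    if len(w): P.append((w.min(),w.max(),y))
print(P)
q=[ray(K,T,((a+b_)/2,y),.111-.0245+.048)[:2] for a,b_,y in P[:11]]; q=np.array(q); print(q[0],q[-1],np.arctan2(*(q[-1]-q[0])[::-1]))
E
```

```text
yaw 0.11478917634322855 x at y=.028,-.131 [0.51698617 0.53531824] 44
yaw 0.11510493759357886 x at y=.028,-.131 [0.64676618 0.66514912] 43
centre [0.58189927 0.60023368] 0.11494705984629382 width 0.1289324716425847
[(np.int64(308), np.int64(339), 262), (np.int64(307), np.int64(339), 270), (np.int64(309), np.int64(338), 278), (np.int64(309), np.int64(339), 286), (np.int64(310), np.int64(338), 294), (np.int64(310), np.int64(338), 302), (np.int64(310), np.int64(337), 310), (np.int64(311), np.int64(337), 318), (np.int64(310), np.int64(338), 326), (np.int64(310), np.int64(338), 334), (np.int64(310), np.int64(338), 342), (np.int64(299), np.int64(349), 420), (np.int64(299), np.int64(350), 428), (np.int64(297), np.int64(351), 436), (np.int64(296), np.int64(351), 444), (np.int64(295), np.int64(354), 452)]
[0.58096968 0.00764735] [ 0.58590846 -0.0332124 ] -1.4505082672289562
```

The rail's yaw is 0.115 with its centreline at the expected x, and the pull is within 0.005 rad of it. It needs a few millimetres of correction.

```bash
python3 -m pendant '[[[0.16,-0.2,0],-0.004],[[0.16,-0.22,0],0],[[0,0,0],0],[[0,0,0],0],[[0,0,0],0],[[0,0,0],0],[[0,0,0],0],[[0,0,0],0]]'
python3 - <<'E'
from pull import *
o=ctrl.get_obs(); e=o["ee_pos"]; a=o["eef_rot"][2]; print(e,a,abs(o["joint_vel"]).max(),o["moment"])
i,K,T=cam("scene","scene3"); u=np.array([np.cos(-1.453),np.sin(-1.453)]); zb=e[2]-.0245
h=cv2.cvtColor(i,cv2.COLOR_BGR2HSV); m=((h[...,0]>16)&(h[...,0]<32)&(h[...,1]>140)&(h[...,2]>60)).astype(np.uint8)
P=lambda s,z,w=0:proj(K,T,(*(e[:2]+u*s+w*np.array([-u[1],u[0]])),zb+z)).round(1)
print("boss bottom",P(-.048,0),"boss w",P(-.048,.006,-.032),P(-.048,.006,.032),"neck top",P(-.048,.048),"tail top",P(.112,.048),"foot",P(.112,0),P(.112,.004,-.024),P(.112,.004,.024))
x0,y0=250,170
_,_,st,c=cv2.connectedComponentsWithStats(m[y0:300,x0:380])
for s,q in zip(st[1:],c[1:]):
    if s[4]>25: print(s+[x0,y0,0,0,0],q+[x0,y0])
E
```

```text
time_s: 24.83
ee_pos: [0.588, -0.0209, 0.1114]
eef_rot: [-3.142, 0.0, 1.681]
force: [-0.4, -0.1, -8.6]
grip_width: 0.0135
grip_force: 60.0
[ 0.58801853 -0.02087441  0.11143542] 1.6808731352275355 0.0019405105919916587 [-0.10577981  0.07864663 -0.03593403]
boss bottom [326.1 230.1] boss w [313.6 224.7] [338.8 231.5] neck top [326.2 213.7] tail top [295.6 257.3] foot [296.5 274.2] [286.2 269.6] [306.8 276. ]
[268 223   9   8  33] [271.54545455 226.81818182]
[303 226  15  20  68] [311.42647059 236.01470588]
[286 260  13  17  89] [293.24719101 268.78651685]
```

```bash
python3 - <<'E'
from pull import *
i=cv2.imread("pics/scene3.png"); h=cv2.cvtColor(i,cv2.COLOR_BGR2HSV)
m=((h[...,0]>17)&(h[...,0]<32)&(h[...,1]>128)&(h[...,2]>50))
print([(r,*(w.min()+280,w.max()+280,len(w))) for r in range(206,282,3) for w in [np.where(m[r,280:345])[0]] if len(w)])
d=np.load("scene.npz");K,T=d["K"],d["T"]; e=np.array([.588,-.0208]); zt=.1114-.0245+.048
u=np.array([np.cos(-1.453),np.sin(-1.453)]); v=np.array([-u[1],u[0]])
for th in(-.04,0,.04):
  for s in(.128,.112,.06,-.03,-.048): print(th,s,[proj(K,T,(*(e+u*s+v*w),zt-s*th)).round(1) for w in(-.0075,.0075)],proj(K,T,(*(e+u*s-v*.024),zt-.048-s*th)).round(1),proj(K,T,(*(e+u*s+v*.024),zt-.048-s*th)).round(1))
E
```

```text
[(212, np.int64(329), np.int64(329), 1), (215, np.int64(330), np.int64(330), 1), (218, np.int64(328), np.int64(330), 3), (221, np.int64(329), np.int64(331), 3), (224, np.int64(315), np.int64(335), 10), (227, np.int64(314), np.int64(337), 10), (230, np.int64(313), np.int64(338), 12), (233, np.int64(311), np.int64(337), 18), (236, np.int64(309), np.int64(333), 15), (239, np.int64(306), np.int64(313), 8), (242, np.int64(304), np.int64(312), 9), (245, np.int64(302), np.int64(309), 8), (248, np.int64(300), np.int64(307), 8), (251, np.int64(298), np.int64(304), 7), (254, np.int64(298), np.int64(302), 5), (257, np.int64(293), np.int64(300), 7), (260, np.int64(291), np.int64(299), 9), (263, np.int64(292), np.int64(298), 7), (266, np.int64(288), np.int64(299), 11), (269, np.int64(285), np.int64(301), 17), (272, np.int64(283), np.int64(307), 24), (275, np.int64(286), np.int64(306), 20), (278, np.int64(297), np.int64(304), 8)]
-0.04 0.128 [array([288.7, 259.4]), array([295.4, 261.4])] [282.7 274.1] [303.5 280.7]
-0.04 0.112 [array([292.2, 254.7]), array([298.8, 256.7])] [286.2 269.5] [306.8 275
[... 409 characters left out ...]
 271. ] [306.8 277.4]
0 0.06 [array([303.1, 241.1]), array([309.5, 243. ])] [296.9 255.8] [316.9 261.7]
0 -0.03 [array([320. , 217.4]), array([326.2, 219. ])] [313.6 232. ] [332.7 237.2]
0 -0.048 [array([323.2, 212.9]), array([329.2, 214.5])] [316.7 227.5] [335.6 232.6]
0.04 0.128 [array([288.9, 263.1]), array([295.6, 265.1])] [283.  277.6] [303.6 284.2]
0.04 0.112 [array([292.4, 258. ]), array([299. , 259.9])] [286.4 272.5] [306.9 278.9]
0.04 0.06 [array([303.1, 242. ]), array([309.6, 243.8])] [297.  256.6] [316.9 262.5]
0.04 -0.03 [array([320. , 216.9]), array([326.2, 218.5])] [313.6 231.6] [332.7 236.8]
0.04 -0.048 [array([323.2, 212.3]), array([329.2, 213.8])] [316.7 226.9] [335.6 232. ]
```

The scene view puts the boss (313–338 px against 313.6–338.8 predicted) and the foot where a level pull should be, about 25 mm above the pin tops. I'm handing in.

```bash
python3 -c "
from station import ctrl
print(ctrl.hand_in())"
```

```text
the job is handed in; nothing more can be done
None
```

Handed in at about 25 s: long and short pins seated level with the bonded pins, brass pull held still at its balance point, level and about 25 mm above the pin tops with the boss over the circle and the foot over the rectangle. I viewed 11 pictures, one over the limit of 10.

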